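Check a duct filter against the work light

ROBOT

A 6-joint arm with a two-finger parallel gripper is mounted at the origin on the work surface. World frame = base frame: x ahead of the robot, y to its left, z up, the work surface at z = 0. Lengths are in mm, angles in degrees, forces in N, time in s.
With the tool pointing down it reaches from about 375 to 825 mm from the base axis. Payload 5.5 kg.
Tool frame: the origin (TCP) lies on the centre line of the jaws, within the pads' length; the fingertips stand 25 mm ahead of it and the grasp point (between the pads) lies 6 mm ahead of it; y points along the fingers, z is the direction in which the jaws open and shut, and the axes are right-handed (so a half turn about y gives the same grasp; the last joint's range is limited). The gripper opens to 85 mm and grips with 20 to 120 N. Pads are 22 mm wide; open, the fingers measure 114 mm over their backs; the gripper's body (76 mm by 85 mm) begins 54 mm behind the grasp point. The pads swing forward as they close: fully open they stand 13 mm farther back than shut.
Start: joints at [0, 17.962, -2.699, 69.339, 0, 90], TCP at [599.996, -0, 256.299] pointing down, gripper open.
Joint ranges: [-152.73, 152.73], [-39.44, 99.34], [-58.76, 71.6], [-118.89, 123.64], [-81.53, 83.1], [-180, 180]. Speed limits (degrees/s): [136.94, 136.94, 172.46, 180, 180, 180].

INTERFACE

Orientations are given as a 3x3 rotation matrix whose columns are the frame's x, y, z axes.
In Python, from workcell import robot, read_camera, calibration, sign_off gives the robot as it stands.
- The arm moves only by the tool move_arm, never from a script. Its argument "moves" is a list that holds one entry, the list of rows, each a list of 4 numbers: the shift along the tool's x, y, z in m, then the turn about the tool's y in degrees. In form: [[[dx, dy, dz, turn], ...]]. A call has 1 to 12 rows; each row shifts and turns the commanded pose from where the row before left it, along the tool's axes as they then stand; what a row does not reach is not made up. A row lasts 1/10 s, in which the tool goes at most 50 mm and 8.59 degrees, less where a joint would pass 70% of its speed; a pose out of reach is approached as far as the arm can. A call with a gripper value outside its range is refused whole. "fingers" is the closure, from -1 (fully open) to 1 (shut), set as the call begins (left out, the last holds). The fingers move at their own pace and stop on an object; "grip_force" is the grip in N (left out, the last holds). Time passes only in rows, so rows that do not move let the fingers close. It gives the time, the measured TCP pose, the force and the opening at its end, in the units of the state.
- robot.get_obs(): the state, without advancing time (a new reading comes with each control period).
- read_camera(name): name is "scene" or "side" or "wrist"; returns the picture (480x640x3 uint8, red, green, blue); there is no depth.
- calibration(name): a dict with "K" (3x3 intrinsics, pixels), "extrinsics" (4x4, takes a point from world to camera coordinates); the wrist camera has in their place "T_tool_cam" (4x4, takes a point from camera to tool coordinates, whose origin is the TCP and whose axes are the tool frame's). Camera axes: x right, y up, looking along -z (the intrinsics and any distortion apply to the point x, -y, -z); pixel columns grow to the right and rows downward; lengths in mm; the calibration is good to about 2 mm. A picture is of the moment at which its call begins: read the wrist's pose just before it. calibration takes no time and is no camera call.
- sign_off(): hands the job in, once; it reports no verdict.
The state is a dict: "t": time; "q": joint angles; "qvel": joint speeds; "joint_efforts": joint torques, N m; "ee_pos": TCP position; "orientation": TCP orientation; "ft_force": force on the tool from outside, world axes, zero at the start; "moment": the same for the moment, N m; "grip_width": finger opening in mm.
Only numpy, scipy, OpenCV 4.12 (cv2) and the standard library are available. Lean on these libraries where they do the work, as an engineer would, in place of code of your own. Each camera call takes 0.05 s, during which the arm holds its last target.

TASK

Check the duct filter box's mesh filter against the light. First tilt the work light's head upright so that it shines level, swivel it to point straight at the filter box and let go of it; then lift the box's top flap and leave it standing open, draw the filter up out of the box and hold it upright in front of the light, in the middle of the beam and square to it, about 12 cm from the glass, without it touching the light or the box. Finish while still holding it there in the gripper, and leave the other things on the bench where they lie.

Things in the scene. Friction and masses are not known exactly. Their poses are not given: they have to be found in the camera images.
- filter_box: duct filter box of galvanised sheet, fixed to the bench: 150 mm along its x, 160 along its y, 140 high, walls 4 mm, floor 4 mm, plus an 80 mm round duct collar sticking 45 mm out of each y side; origin under its centre, z up; its top is closed by a flap hinged along its +x edge (away from the robot); the filter stands inside at the middle, its flat faces towards +y and -y, in vertical guide channels that leave about 4 mm play
- box_mouth (a point): centre of the box's open top, 140 mm above the bench, axes as filter_box; the light is to point at this place in plan (seen from above)
- flap (a joint): opening angle of the flap, 0 shut, 1.57 upright, 1.9 its stop leaning outwards; its free edge stands 0.29 m above the bench when upright; the filter passes clear of it only when it is upright or beyond; flap 154 x 164 mm, 6 mm thick, 0.25 kg, on a stiff hinge that stays where it is left (about 3 N at the handle)
- flap_hinge (a point): middle of the flap's hinge line, which runs along the box's y; box x +75 mm, height 140 mm; turns with the flap
- flap_handle (a point): middle of the flap's handle: a round steel bar 10 mm thick and 90 long along the box's y, 135 mm from the hinge line towards the robot and 40 mm above it when shut (34 mm clear above the sheet, measured to the bar's centre); axes turn with the flap
- filter_center (a point): centre of the filter's mesh frame, a steel frame with metal mesh 130 mm wide (its x) x 20 thick (its y, square to the faces) x 90 tall (its z), about 0.25 kg; hidden under the flap at first, its lower edge on the box floor, frame centre 49 mm above the bench
- filter: the same filter; origin at the middle of its lower edge
- filter_grip (a point): centre of the filter's grip: a flat-sided black bar 60 mm long (filter x), 12 thick (filter y), 14 high on two 6 mm posts 54 mm apart, 27 mm above the frame's top edge and 72 mm above filter_center; 19 mm below the box's rim when the filter is in place
- light_foot: round foot of the cordless LED work light, 110 mm wide, fixed to the bench; origin under its centre, on the vertical swivel axis
- light_swivel (a joint): swivel of the light's yoke about the vertical through the foot's centre, positive anticlockwise from above, range -1.9 to 1.9, 0 = shining along the foot's x; stiff (0.15 N m), stays where left
- light_tilt (a joint): tilt of the lamp head about the level axis through its middle, 155 mm above the bench; 0 = upright, shining level; positive = nodding down; range -0.6 to 0.9; stiff (about 0.25 N m), stays where left
- light_face (a point): middle of the lamp's glass front, 20 mm ahead of the tilt axis; x = direction of the beam, y level (to the beam's left), z up the head; head 160 mm wide, 110 tall, 34 thick, between yoke arms 190 mm apart
- light_grip (a point): middle of the lamp's carrying handle: a round bar 12 mm thick, 110 long along the head's y, 100 mm above the tilt axis (45 mm above the head's top edge when upright); axes as light_face
- tape_roll: roll of grey duct tape lying flat, 80 mm wide, 22 high; loose, to be left alone; origin under its middle
- ball_valve: brass ball valve, about 80 x 36 x 51 mm; loose, to be left alone; origin under its middle
- coupling: dark steel pipe coupling standing on end, 52 mm wide, 45 high; loose, to be left alone; origin under its middle
- sealant_can: grey metal can, 64 mm wide, 85 high; loose, to be left alone; origin under its middle
- gauge: pressure gauge lying dial up, 72 mm wide, 28 high; loose, to be left alone; origin under its middle
- screwdriver: screwdriver lying flat; loose, to be left alone; origin under its middle
- wrench: wrench lying flat; loose, to be left alone; origin under its middle

How it is judged:
By the outcome, as a careful person would: the job done as asked, in the order asked, and still so for the second after the job is handed in, while the arm keeps its last pose, push and grip.
It also fails if it takes over 72 s, if anything falls off the work surface, if the arm or the gripper's body presses on something with over 40 N, if the wrist force passes 120 N, or if a joint passes its speed limit or range.

## Working session

There is one attempt and no reset: what is moved stays moved. The work goes in short steps, Python scripts to look and compute and a tool call to move; the robot and the scene stay as the last step left them, time stands still between calls to the robot, and variables do not carry over. Pictures are saved under pics/ and viewed, and the job is handed in when it is done.

Besides the shell and the picture viewer there is one more tool, called after "Request:" as a command line: name --argument value ..., lists and objects as JSON in quotes. move_arm: Moves the arm, as the interface text tells. Its arguments: {"type":"object","properties":{"moves":{"type":"array","items":{"type":"array","items":{"type":"array","items":{"type":"number"}}}},"fingers":{"type":"number"},"grip_force":{"type":"number"}},"required":["moves"]}

```bash
ls; mkdir -p pics
python3 - <<'E'
from workcell import robot, read_camera, calibration
import cv2, numpy as np
np.set_printoptions(precision=2,suppress=True)
o=robot.get_obs()
for k,v in o.items(): print(k,np.array(v))
for n in("scene","side","wrist"):
    c=calibration(n); print(n,c)
    cv2.imwrite(f"pics/{n}0.png",cv2.cvtColor(read_camera(n),cv2.COLOR_RGB2BGR))
E
```

```text
pics
t 0.0
q [ 0.   18.   -2.75 69.34 -0.   90.  ]
qvel [ 0.    0.04 -0.01 -0.   -0.06 -0.06]
joint_efforts [  0.   -53.96  33.97   0.02   0.     0.  ]
ee_pos [599.47   0.01 255.46]
orientation [[ 0. -0.  1.]
 [-1. -0.  0.]
 [ 0. -1. -0.]]
ft_force [-0.01  0.32 -0.58]
moment [ 0.02 -0.04  0.01]
grip_width 85.18929711015753
scene {'K': array([[563.76,   0.  , 312.5 ],
       [  0.  , 563.76, 245.58],
       [  0.  ,   0.  ,   1.  ]]), 'extrinsics': array([[   -0.72,     0.7 ,     0.01,   398.99],
       [   -0.57,    -0.59,     0.57,   192.31],
       [    0.4 ,     0.4 ,     0.82, -1740.9 ],
       [    0.  ,     0.  ,     0.  ,     1.  ]])}
side {'K': array([[505.95,   0.  , 322.03],
       [  0.  , 505.95, 244.66],
       [  0.  ,   0.  ,   1.  ]]), 'extrinsics': array([[    0.79,    -0.62,    -0.01,  -442.63],
       [    0.38,     0.48,     0.79,  -309.89],
       [   -0.48,    -0.63,     0.61, -1093.13],
       [    0.  ,     0.  ,     0.  ,     1.  ]])}
wrist {'K': array([[421.75,   0.  , 316.  ],
       [  0.  , 421.75, 247.94],
       [  0.  ,   0.  ,   1.  ]]), 'T_tool_cam': array([[  -0.  ,   -0.96,   -0.29,  -74.9 ],
       [  -0.  ,    0.29,   -0.96, -116.7 ],
       [   1.  ,   -0.  ,   -0.  ,    0.03],
       [   0.  ,    0.  ,    0.  ,    1.  ]])}
```

View pics/scene0.png

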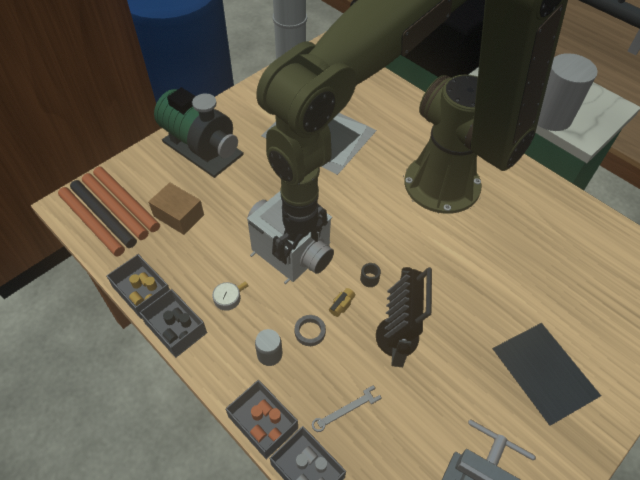

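View pics/side0.png

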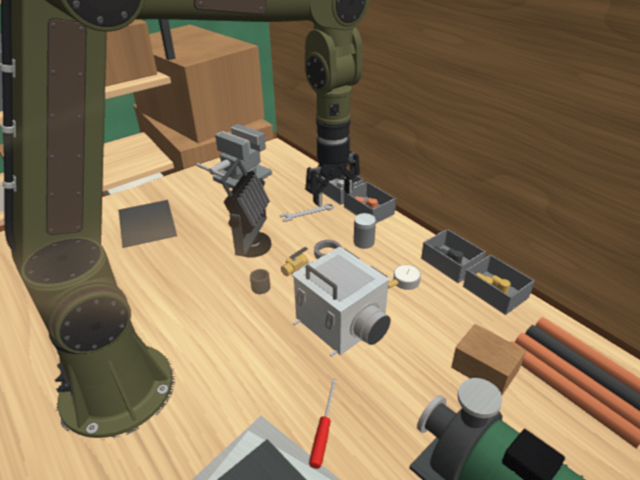

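View pics/wrist0.png

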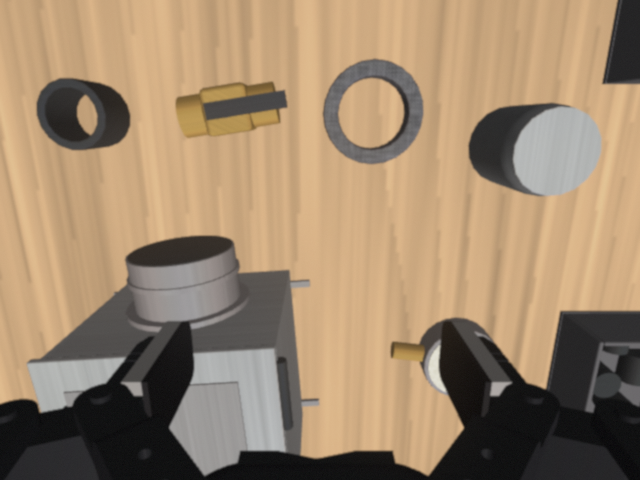

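```bash
cat > h.py <<'E'
import numpy as np, cv2
from workcell import robot, read_camera, calibration
np.set_printoptions(precision=2,suppress=True)
def cam(name,obs=None):
    c=calibration(name); K=np.array(c["K"])
    if name=="wrist":
        o=obs or robot.get_obs(); T=np.eye(4); T[:3,:3]=np.array(o["orientation"]); T[:3,3]=o["ee_pos"]
        E=np.linalg.inv(T@np.array(c["T_tool_cam"]))
    else: E=np.array(c["extrinsics"])
    return K,E,c
def ray(ce,uv):
    K,E,_=ce; p=np.linalg.inv(K)@np.array([uv[0],uv[1],1.]); d=np.array([p[0],-p[1],-1.])
    R=E[:3,:3]; o=-R.T@E[:3,3]; d=R.T@d; return o,d/np.linalg.norm(d)
def onz(ce,uv,z):
    o,d=ray(ce,uv); return o+d*(z-o[2])/d[2]
def tri(*cu):
    A=np.zeros((3,3));b=np.zeros(3);L=[]
    for ce,uv in cu:
        o,d=ray(ce,uv); P=np.eye(3)-np.outer(d,d); A+=P;b+=P@o; L.append((o,P))
    x=np.linalg.solve(A,b); return x,[np.linalg.norm(P@(x-o)) for o,P in L]
def proj(ce,X):
    K,E,_=ce; p=E[:3,:3]@np.array(X)+E[:3,3]; q=K@np.array([p[0],-p[1],-p[2]]); return q[:2]/q[2]
def snap(name,fn,crop=None,s=1):
    o=robot.get_obs(); im=cv2.cvtColor(read_camera(name),cv2.COLOR_RGB2BGR); cv2.imwrite(f"pics/{fn}_raw.png",im)
    if crop: x0,y0,x1,y1=crop; im=im[y0:y1,x0:x1]
    cv2.imwrite(f"pics/{fn}.png",cv2.resize(im,None,fx=s,fy=s,interpolation=cv2.INTER_CUBIC)); return o
E
python3 - <<'E'
from h import *
for n in("scene","side","wrist"): print({k:v for k,v in calibration(n).items() if k not in("K","extrinsics","T_tool_cam")})
s=cam("side");c=cam("scene");w=cam("wrist")
for n in("scene","side"): 
  E=cam(n)[1]; print(n,-E[:3,:3].T@E[:3,3])
print("can",onz(w,(555,150),85),onz(c,(268,338),85),onz(s,(364,218),85))
print("light foot",onz(c,(398,340),10),onz(s,(256,243),10))
a=cv2.imread("pics/side0.png")
cv2.imwrite("pics/sbox.png",cv2.resize(a[220:370,260:430],None,fx=4,fy=4,interpolation=cv2.INTER_CUBIC))
cv2.imwrite("pics/slight.png",cv2.resize(a[110:270,190:310],None,fx=4,fy=4,interpolation=cv2.INTER_CUBIC)[:600])
a=cv2.imread("pics/scene0.png")
cv2.imwrite("pics/clight.png",cv2.resize(a[250:380,350:460],None,fx=4.5,fy=4.5,interpolation=cv2.INTER_CUBIC))
E
```

```text
{}
{}
{}
scene [1095.55  537.67 1318.17]
side [ -59.25 -811.6   908.12]
can [758.3   56.03  85.  ] [756.14  51.63  85.  ] [759.72  56.94  85.  ]
light foot [502.38 254.69  10.  ] [503.61 238.69  10.  ]
```

View pics/sbox.png

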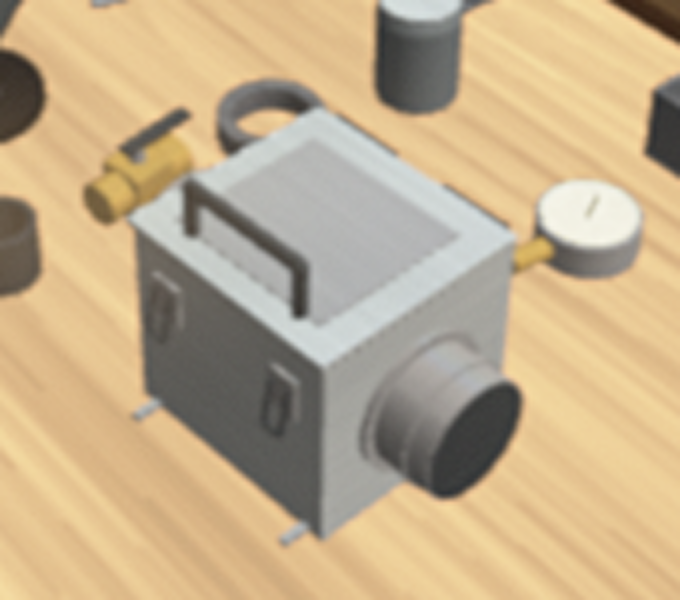

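View pics/slight.png

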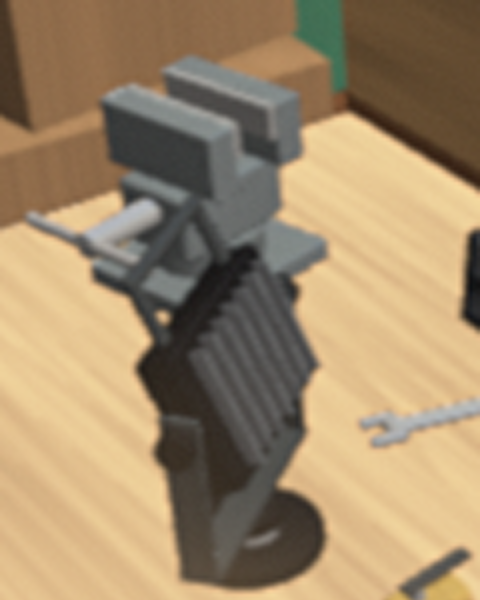

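View pics/clight.png

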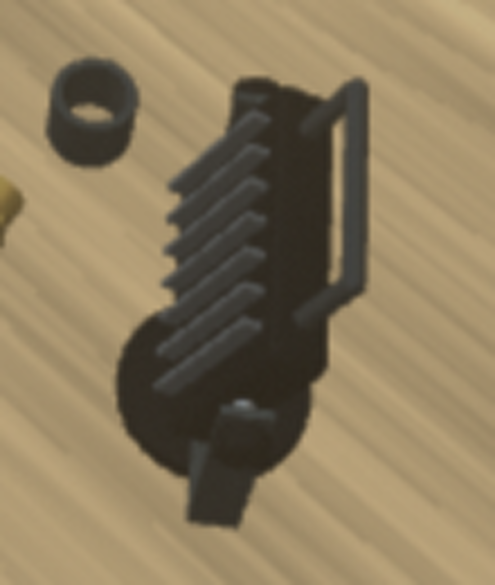

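Run:
```python
from h import *
s=cam("side");c=cam("scene");w=cam("wrist")
A,e=tri((c,(429.3,269.5)),(s,(224,178.5)));print(A,e)
B,e=tri((c,(428.2,313.5)),(s,(236.5,161)));print(B,e)
print(np.linalg.norm(A-B),(A+B)/2)
print("foot",onz(c,(397.8,337.8),12),onz(s,(250,244),12))
S=lambda x,y:(260+x/4,220+y/4)
# flap corners z=146
P={k:onz(s,S(*v),146) for k,v in dict(mxmy=(323,368),mxpy=(133,218),pxmy=(516,238),pxpy=(318,108)).items()}
for k,v in P.items(): print(k,v)
print("flapcentre",sum(P.values())/4, "sizes",np.linalg.norm(P['mxmy']-P['mxpy']),np.linalg.norm(P['mxmy']-P['pxmy']))
ax=P['pxmy']+P['pxpy']-P['mxmy']-P['mxpy'];ay=P['mxpy']+P['pxpy']-P['mxmy']-P['pxmy']
print(np.degrees(np.arctan2(ax[1],ax[0])),np.degrees(np.arctan2(-ay[0],ay[1])))
print("handle z180",onz(s,S(190,188),180),onz(s,S(300,265),180))
# wrist: flap corners 
print("wrist flap",onz(w,(34,362),146),onz(w,(274,349),146))
print("base",onz(s,S(323,538),0),onz(s,S(148,393),0), onz(c,(290,276),0))
for n,uv,z,ce in [("coupl",(83,115),45,w),("valve",(230,108),30,w),("tape",(373,112),22,w),("gauge",(455,362),28,w)]: print(n,onz(ce,uv,z))
```

```text
[432.63 241.78 251.78] [np.float64(1.959583026524907), np.float64(1.9595830265248895)]
[513.48 310.77 244.78] [np.float64(1.8722491742154201), np.float64(1.8722491742155296)]
106.5198398059072 [473.05 276.28 248.28]
foot [499.03 250.78  12.  ] [486.16 243.27  12.  ]
mxmy [ 429.78 -235.64  146.  ]
mxpy [421.48 -75.3  146.  ]
pxmy [ 580.2  -224.91  146.  ]
pxpy [569.3  -62.81 146.  ]
flapcentre [ 500.19 -149.66  146.  ] sizes 160.55365147546078 150.7973393023492
4.450922931679354 3.4072755462951383
handle z180 [ 439.57 -107.33  180.  ] [ 447.27 -194.86  180.  ]
wrist flap [427.16 -66.56 146.  ] [574.15 -57.47 146.  ]
base [ 436.64 -229.87    0.  ] [425.26 -74.29   0.  ] [565.94 -78.87   0.  ]
coupl [426.8  78.6  45. ]
valve [533.08  83.94  30.  ]
tape [644.43  81.17  22.  ]
gauge [ 728.51 -139.94   28.  ]
```

Request:
move_arm --moves '[[[0, -0.035, 0, 0], [-0.02, -0.035, -0.01, 0], [-0.04, -0.03, -0.02, 0], [-0.04, 0, -0.02, 0], [-0.04, 0, -0.02, 0], [-0.04, 0, -0.02, 0], [-0.04, 0, -0.02, 0], [-0.036, 0, -0.017, 0], [-0.02, 0, 0, 0], [0, 0, 0, 0]]]' --fingers -1

```text
t: 1.15
ee_pos: [473.6, 275.5, 353.7]
orientation: [[0.004, -0.0, 1.0], [-1.0, 0.0, 0.004], [-0.0, -1.0, -0.0]]
ft_force: [0.2, 0.3, 0.4]
grip_width: 85.3
```

Run:
```python
from h import *
o=snap("wrist","w1"); print(o['t'],o['q'],o['ee_pos']); snap("scene","c1",(300,200,500,400),3)
snap("side","s1",(200,100,420,360),2.3)
```

```text
1.15 [ 30.17  11.15   1.04  79.9    0.03 119.95] [473.62 275.54 353.73]
```

View pics/w1.png

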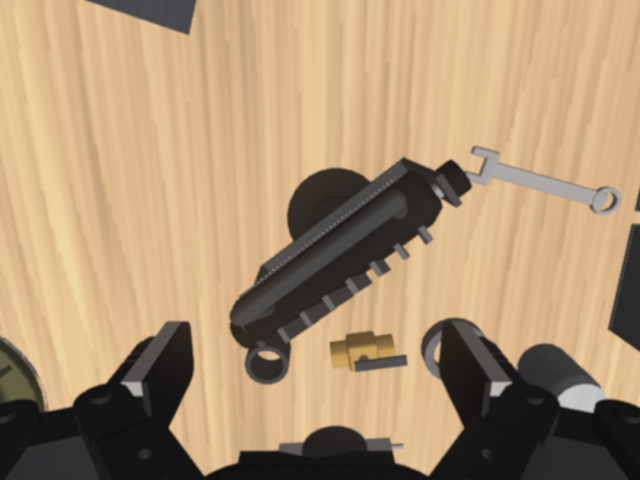

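View pics/c1.png

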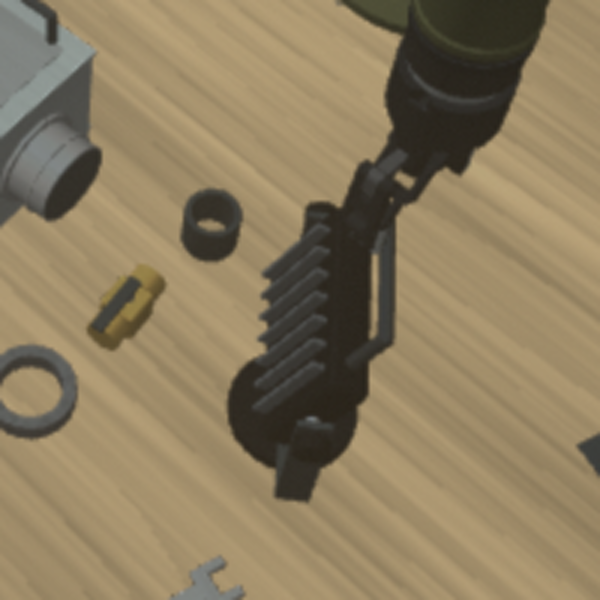

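Run:
```python
import cv2,numpy as np
a=cv2.imread("pics/w1_raw.png")[130:390,210:500]
a=(255*(a/255.)**0.45).astype(np.uint8)
cv2.imwrite("pics/w1z.png",cv2.resize(a,None,fx=2.3,fy=2.3,interpolation=cv2.INTER_CUBIC))
a=cv2.imread("pics/c1_raw.png")[250:380,350:460]
a=(255*(a/255.)**0.45).astype(np.uint8)
b=cv2.imread("pics/s1_raw.png")[135:265,200:310]
b=(255*(b/255.)**0.45).astype(np.uint8)
cv2.imwrite("pics/cz.png",cv2.resize(np.hstack([a,b]),None,fx=3.6,fy=3.6,interpolation=cv2.INTER_CUBIC))
```

```text
(no output)
```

View pics/w1z.png

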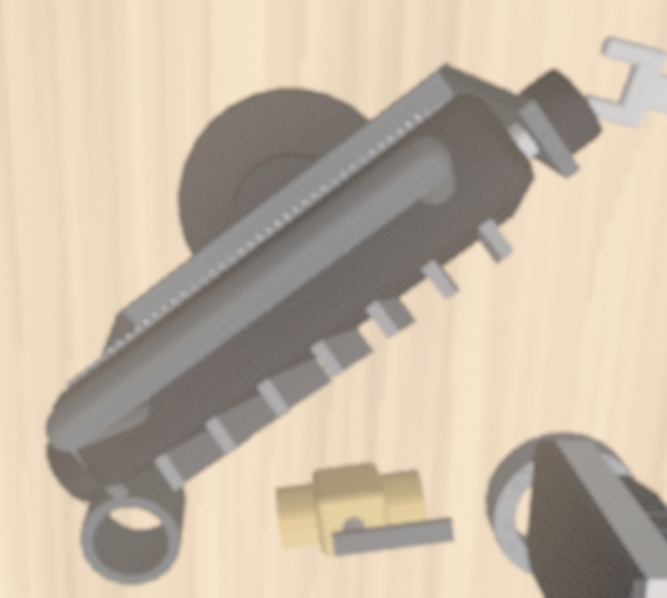

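View pics/cz.png

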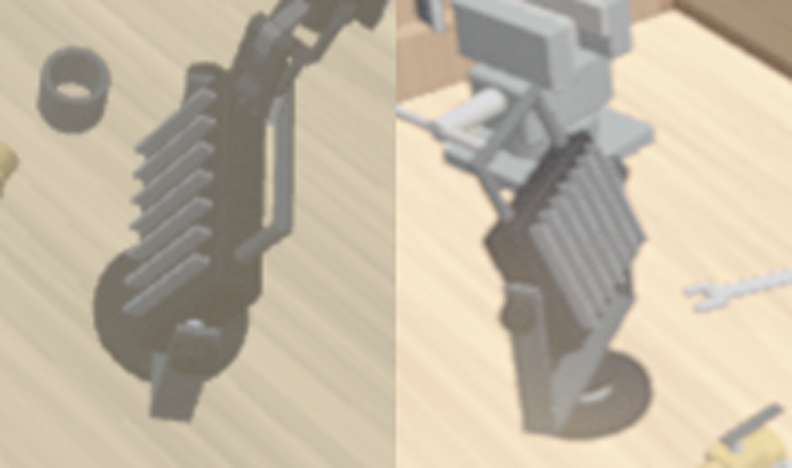

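Run:
```python
from h import *
w=cam("wrist")
for z in (10,15): print(onz(w,(287.4,219),z),onz(w,(336,168.3),z))
a=onz(w,(241,315),248);b=onz(w,(398,202),248);print(a,b,np.linalg.norm(a-b),(a+b)/2,np.degrees(np.arctan2(*(b-a)[1::-1])))
c=cam("scene");s=cam("side")
for X in [(497,250,10),(442,250,10),(497,305,10),(497,195,10),(552,250,10)]: print(proj(c,X),proj(s,X))
```

```text
[442.38 241.54  10.  ] [495.93 297.57  10.  ]
[442.72 242.69  15.  ] [495.7  298.11  15.  ]
[430.98 239.38 248.  ] [518.2  305.62 248.  ] 109.52495261433577 [474.59 272.5  248.  ] 37.21525962947083
[397.99 337.43] [252.02 242.03]
[411.97 323.89] [235.71 249.32]
[414.67 351.91] [242.32 233.37]
[381.82 323.39] [262.18 251.11]
[383.57 351.4 ] [267.77 235.01]
```

Request:
move_arm --moves '[[[0, 0.008, 0, 8.5], [0, 0.008, 0, 8.5], [0, 0.008, 0, 8.5], [0, 0.008, 0, 8.5], [0, 0.008, 0, 8.5], [0, 0.008, 0, 8.5], [0, 0, 0, 0], [0, 0, 0, 0]]]'

```text
t: 2.1
ee_pos: [474.7, 272.2, 306.3]
orientation: [[-0.776, -0.0, 0.631], [-0.631, -0.0, -0.776], [0.0, -1.0, 0.0]]
ft_force: [0.2, -0.5, -0.2]
grip_width: 85.2
```

Run:
```python
from h import *
o=snap("wrist","w2"); print(o['t'],o['q'],o['ee_pos'],o['orientation'])
a=cv2.imread("pics/w2_raw.png")
cv2.imwrite("pics/w2.png",(255*(a/255.)**0.5).astype(np.uint8))
w=cam("wrist",o)
# expected bar ends
for t in(-55,0,55): print(proj(w,(474+t*.783,274+t*.622,248)))
```

```text
2.1 [ 29.83  11.38  -4.77  73.87  -0.01 170.72] [474.7  272.17 306.29] [[-0.78 -0.    0.63]
 [-0.63 -0.   -0.78]
 [ 0.   -1.    0.  ]]
[312.22 397.54]
[313.31 292.73]
[314.61 168.56]
```

View pics/w2.png

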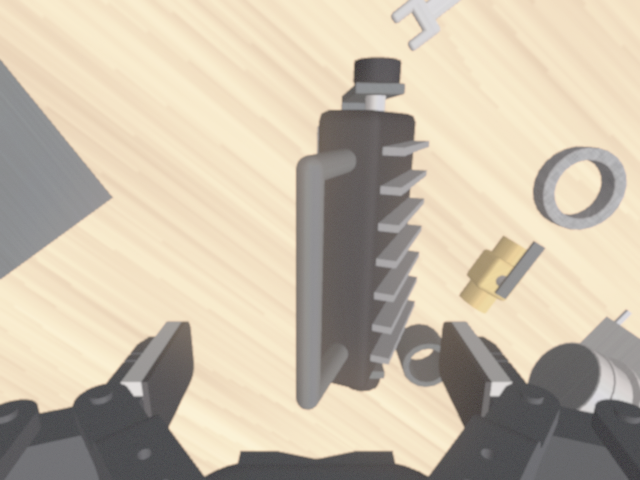

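Request:
move_arm --moves '[[[0, 0.02, 0, 0], [0, 0.02, 0, 0], [0, 0.01, 0, 0], [0, 0, 0, 0]]]'

```text
t: 2.55
ee_pos: [473.8, 272.6, 255.1]
orientation: [[-0.777, -0.002, 0.63], [-0.63, -0.001, -0.777], [0.002, -1.0, -0.0]]
ft_force: [-0.2, 0.6, -0.7]
grip_width: 85.6
```

Request:
move_arm --moves '[[[0, 0, 0, 0], [0, 0, 0, 0], [0, 0, 0, 0], [0, 0, 0, 0], [0, 0, 0, 0], [0, 0, 0, 0], [0, 0, 0, 0]]]' --fingers 1 --grip_force 40

```text
t: 3.25
ee_pos: [474.4, 273.6, 256.7]
orientation: [[-0.777, 0.0, 0.629], [-0.629, 0.001, -0.777], [-0.001, -1.0, -0.001]]
ft_force: [-2.0, 2.4, 4.5]
grip_width: 10.7
```

Request:
move_arm --moves '[[[0, -0.002, 0.006, 0], [0, -0.0017, 0.006, 0], [0, -0.0013, 0.006, 0], [0, -0.0009, 0.006, 0], [0, -0.0006, 0.006, 0], [0, -0.0002, 0.006, 0], [0, 0, 0, 0], [0, 0, 0, 0]]]'

```text
t: 4.05
ee_pos: [496.8, 245.4, 263.7]
orientation: [[-0.777, -0.0, 0.629], [-0.629, 0.001, -0.777], [-0.001, -1.0, -0.001]]
ft_force: [-3.9, 1.3, 8.1]
grip_width: 10.1
```

Run:
```python
from h import *
o=snap("wrist","w3"); print(o['t'],o['ee_pos'],o['ft_force'],o['moment'],o['q'])
a=cv2.imread("pics/w3_raw.png")
cv2.imwrite("pics/w3.png",(255*(a/255.)**0.5).astype(np.uint8))
snap("side","s3");a=cv2.imread("pics/s3_raw.png")[120:270,180:320]
cv2.imwrite("pics/s3.png",cv2.resize((255*(a/255.)**0.5).astype(np.uint8),None,fx=4,fy=4,interpolation=cv2.INTER_CUBIC))
```

```text
4.05 [496.77 245.41 263.7 ] [-3.87  1.28  8.1 ] [ 0.44  1.04 -0.12] [ 26.24  12.83  -8.49  68.67   0.08 167.25]
```

View pics/w3.png

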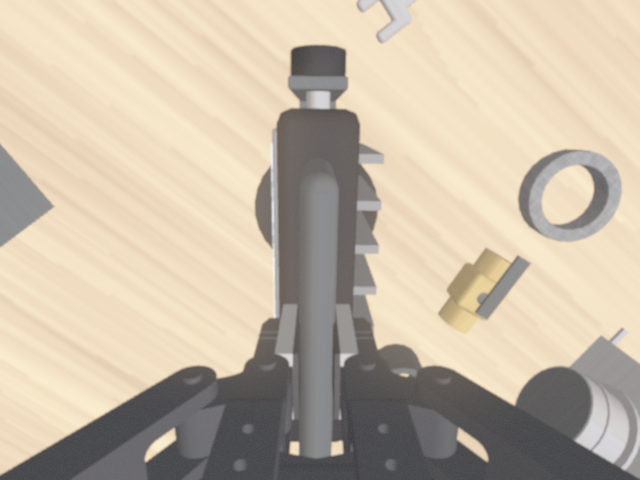

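View pics/s3.png

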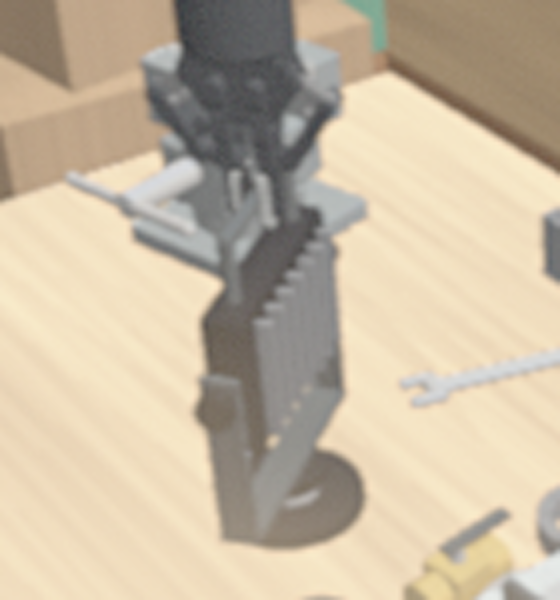

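Request:
move_arm --moves '[[[0, 0, 0, -4], [0, 0, 0, -7], [0, 0, 0, -8], [0, 0, 0, -8], [0, 0, 0, -8], [0, 0, 0, -8], [0, 0, 0, -8], [0, 0, 0, -8], [0, 0, 0, -8], [0, 0, 0, -4]]]'

```text
t: 5.15
ee_pos: [495.7, 246.1, 263.7]
orientation: [[0.347, -0.002, 0.938], [-0.938, 0.003, 0.347], [-0.003, -1.0, -0.001]]
ft_force: [-7.8, 4.3, 8.6]
grip_width: 10.4
```

Request:
move_arm --moves '[[[0, 0, 0, -4], [0, 0, 0, -8], [0, 0, 0, -8], [0, 0, 0, -8], [0, 0, 0, -8], [0, 0, 0, -8], [0, 0, 0, -8], [0, 0, 0, -8], [0, 0, 0, -7], [0, 0, 0, -4], [0, 0, 0, 0], [0, 0, 0, 0]]]'

```text
t: 6.35
ee_pos: [494.7, 245.3, 263.3]
orientation: [[1.0, -0.004, -0.019], [0.019, 0.001, 1.0], [-0.004, -1.0, 0.001]]
ft_force: [-10.6, 1.5, 9.1]
grip_width: 10.1
```

Run:
```python
from h import *
o=snap("wrist","w4"); print(o['t'],o['ee_pos'],o['ft_force'],o['moment'],o['q'],o['orientation'])
a=cv2.imread("pics/w4_raw.png")
cv2.imwrite("pics/w4.png",(255*(a/255.)**0.5).astype(np.uint8))
snap("side","s4");a=cv2.imread("pics/s4_raw.png")[120:270,180:320]
cv2.imwrite("pics/s4.png",cv2.resize((255*(a/255.)**0.5).astype(np.uint8),None,fx=4,fy=4,interpolation=cv2.INTER_CUBIC))
```

```text
6.35 [494.7  245.31 263.35] [-10.6    1.5    9.13] [0.19 2.18 0.04] [26.29 12.8  -8.57 68.82  0.15 25.22] [[ 1.   -0.   -0.02]
 [ 0.02  0.    1.  ]
 [-0.   -1.    0.  ]]
```

View pics/w4.png

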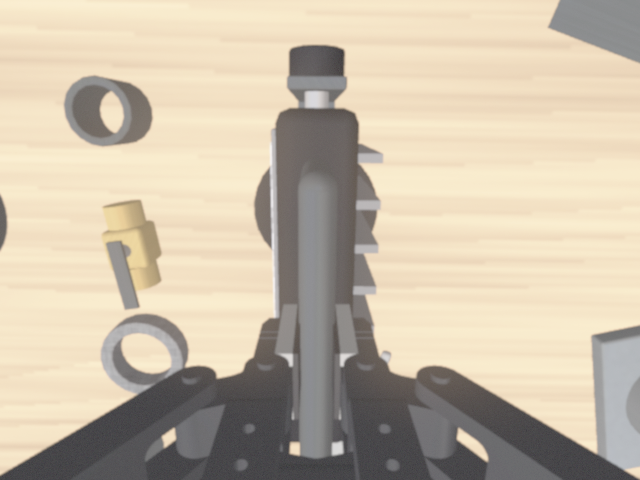

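View pics/s4.png

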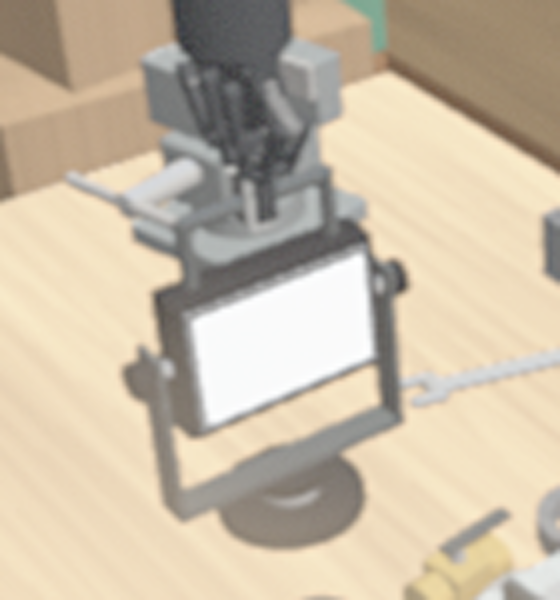

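Request:
move_arm --moves '[[[0, 0, 0, 0], [0, 0, 0, 0], [0, 0, 0, 0], [0, 0, 0, 0], [0, -0.02, 0, 0], [0, -0.03, 0, 0], [0, -0.03, 0, 0], [0, -0.015, 0, 0]]]' --fingers -0.3

```text
t: 7.25
ee_pos: [497.9, 245.4, 360.5]
orientation: [[1.0, 0.003, -0.017], [0.017, 0.001, 1.0], [0.003, -1.0, 0.001]]
ft_force: [0.2, 0.2, 0.2]
grip_width: 55.6
```

```bash
cat >> h.py <<'E'
def rows(p0,a0,p1,a1,n):
    """tool-vertical-down straight move; angle a = world heading of tool z, deg. CCW positive; turn=-da"""
    p=np.array(p0,float);a=a0;out=[];d=(np.array(p1)-p0)/n;da=(a1-a0)/n
    for i in range(n):
        t=np.radians(a); z=np.array([np.cos(t),np.sin(t),0]); x=np.cross([0,0,-1.],z)
        out.append([round(float(d@x)/1000,4),round(float(-d[2])/1000,4),round(float(d@z)/1000,4),round(-da,1)])
        a+=da
    return out
def head(o): R=np.array(o["orientation"]); return np.degrees(np.arctan2(R[1,2],R[0,2]))
E
python3 - <<'E'
from h import *
o=snap("scene","c5",(300,200,500,400),3); print(o['t'],o['ee_pos'],head(o),o['grip_width'])
print(rows(o['ee_pos'],head(o),[470,-110,350],4.3,12))
E
```

```text
7.25 [497.94 245.36 360.49] 90.99050469217137 55.6245954910376
[[-0.0028, 0.0009, -0.0296, np.float64(7.2)], [0.0009, 0.0009, -0.0297, np.float64(7.2)], [0.0046, 0.0009, -0.0293, np.float64(7.2)], [0.0083, 0.0009, -0.0285, np.float64(7.2)], [0.0118, 0.0009, -0.0273, np.float64(7.2)], [0.0151, 0.0009, -0.0256, np.float64(7.2)], [0.0182, 0.0009, -0.0235, np.float64(7.2)], [0.021, 0.0009, -0.021, np.float64(7.2)], [0.0235, 0.0009, -0.0182, np.float64(7.2)], [0.0256, 0.0009, -0.0151, np.float64(7.2)], [0.0273, 0.0009, -0.0117, np.float64(7.2)], [0.0286, 0.0009, -0.0082, np.float64(7.2)]]
```

View pics/c5.png

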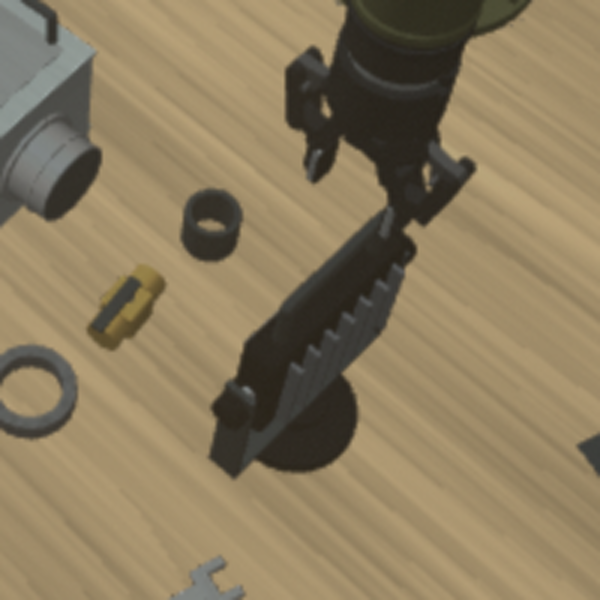

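Request:
move_arm --moves '[[[-0.003, 0.001, -0.0296, 7.2], [0.001, 0.001, -0.0297, 7.2], [0.0046, 0.001, -0.0293, 7.2], [0.0083, 0.001, -0.0285, 7.2], [0.0118, 0.001, -0.0273, 7.2], [0.0151, 0.001, -0.0256, 7.2], [0.0182, 0.001, -0.0235, 7.2], [0.021, 0.001, -0.021, 7.2], [0.0235, 0.001, -0.0182, 7.2], [0.0256, 0.001, -0.0151, 7.2], [0.0273, 0.001, -0.0117, 7.2], [0.0286, 0.001, -0.0082, 7.2]]]' --fingers 0

```text
t: 8.5
ee_pos: [469.4, -111.7, 345.1]
orientation: [[0.075, -0.001, 0.997], [-0.997, -0.0, 0.075], [0.0, -1.0, -0.001]]
ft_force: [-0.5, 0.2, -0.2]
grip_width: 42.7
```

Run:
```python
from h import *
o=snap("wrist","w6"); print(o['t'],o['ee_pos'],head(o),o['grip_width'],o['qvel'])
o=snap("side","s6",(180,110,420,370),2.3)
```

```text
8.5 [ 469.39 -111.69  345.07] 4.296803207577105 42.74394756659271 [-35.21   4.55   3.48  -1.04   0.02  36.55]
```

View pics/w6.png

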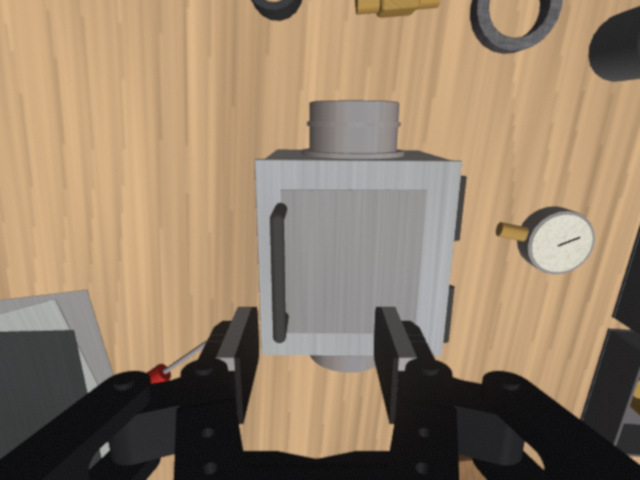

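View pics/s6.png

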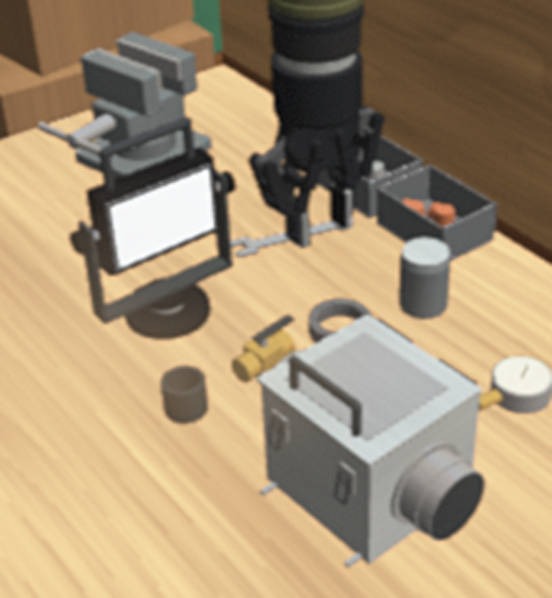

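Run:
```python
from h import *
o=snap("wrist","w7",(230,130,490,380),2.4); print(o['t'],o['ee_pos'],head(o),o['qvel'][:2])
```

```text
8.6 [ 469.22 -113.12  344.82] 4.262611274335875 [ 2.83 -0.38]
```

View pics/w7.png

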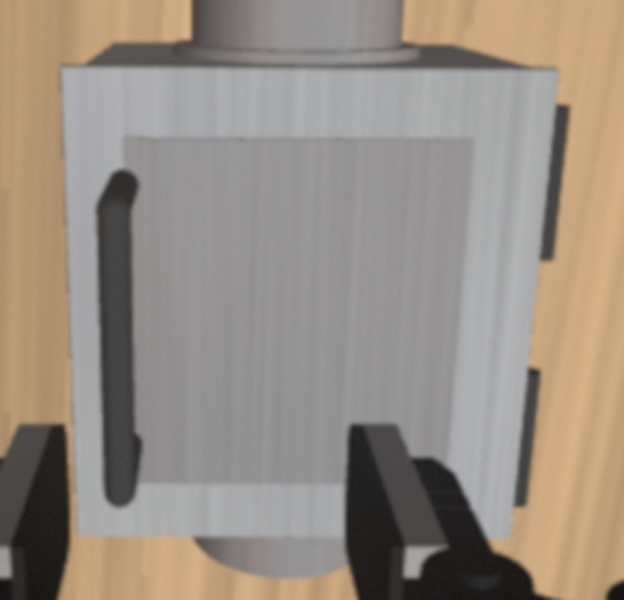

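Run:
```python
from h import *
w=cam("wrist")  # arm static
o=robot.get_obs(); print(o['ee_pos'])
f=lambda x,y:(230+x/2.4,130+y/2.4)
P=[onz(w,f(*v),146) for v in((62,68),(556,70),(79,537),(511,537))]
for p in P:print(p)
c=sum(P)/4;print("c",c)
for a,b in((0,1),(2,3),(2,0),(3,1)):
    d=P[b]-P[a];print(np.linalg.norm(d),np.degrees(np.arctan2(d[1],d[0])))
h=[onz(w,f(*v),180) for v in((115,203),(120,490))];print(h,sum(h)/2)
```

```text
[ 469.35 -111.68  344.99]
[421.46 -67.14 146.  ]
[572.34 -55.91 146.  ]
[ 433.43 -229.07  146.  ]
[ 585.27 -217.1   146.  ]
c [ 503.13 -142.31  146.  ]
151.29281864173808 4.2545402465527005
152.3130286736723 4.506351501456878
162.37269442984206 94.22692352187009
161.7060066908966 94.58777183313438
[array([ 442.41, -100.36,  180.  ]), array([ 448.68, -190.92,  180.  ])] [ 445.54 -145.64  180.  ]
```

Request:
move_arm --moves '[[[0.016, 0.02, -0.013, 0], [0.016, 0.035, -0.0135, 0], [0, 0.035, 0, 0], [0, 0.035, 0, 0], [0, 0.022, 0, 0], [0, 0.008, 0, 0], [0, 0, 0, 0], [0, 0, 0, 0]]]'

```text
t: 9.45
ee_pos: [446.7, -144.2, 191.9]
orientation: [[0.081, 0.001, 0.997], [-0.997, -0.0, 0.081], [0.0, -1.0, 0.001]]
ft_force: [1.0, -0.0, 0.8]
grip_width: 42.5
```

Run:
```python
from h import *
o=snap("wrist","w8"); print(o['t'],o['ee_pos'],head(o),o['ft_force'])
o=snap("side","s8",(230,180,430,370),3)
```

```text
9.45 [ 446.72 -144.21  191.87] 4.6632014504945305 [ 0.99 -0.02  0.82]
```

View pics/w8.png

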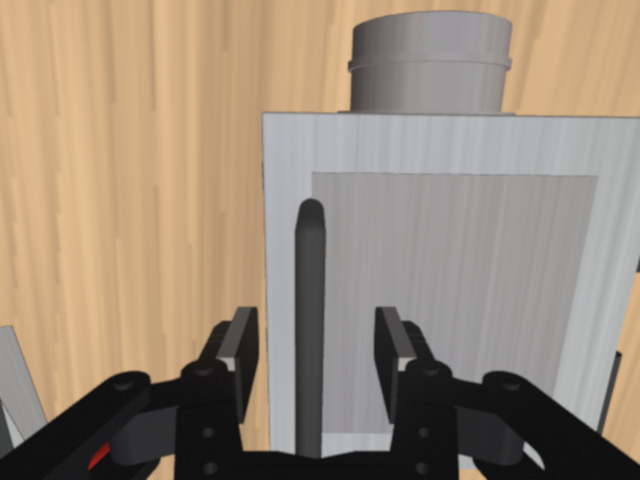

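View pics/s8.png

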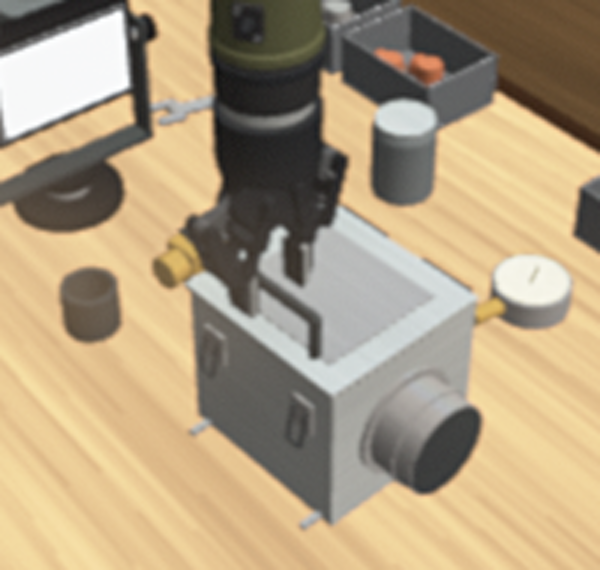

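Request:
move_arm --moves '[[[0.003, 0.003, -0.002, 0], [0, 0, 0, 0], [0, 0, 0, 0], [0, 0, 0, 0], [0, 0, 0, 0], [0, 0, 0, 0]]]' --fingers 1 --grip_force 40

```text
t: 10.15
ee_pos: [444.5, -147.8, 188.2]
orientation: [[0.08, 0.001, 0.997], [-0.997, -0.001, 0.08], [0.001, -1.0, 0.001]]
ft_force: [0.5, -1.1, 4.4]
grip_width: 8.2
```

Run:
```python
import numpy as np
f=lambda th:np.array([140.8*np.cos(np.radians(163.5-th)),140.8*np.sin(np.radians(163.5-th))])
ths=[0,1.5,4,7.5,12,17,22,27,32,37,42,47,52,57,62,67,72,77,82,87,91,94,96,97]
for a,b in zip(ths,ths[1:]):
    d=(f(b)-f(a))/1000; print([0,round(-d[1],4),round(d[0],4),0],end=", ")
```

```text
[0, np.float64(-0.0035), np.float64(0.0011), 0], [0, np.float64(-0.0058), np.float64(0.002), 0], [0, np.float64(-0.008), np.float64(0.0033), 0], [0, np.float64(-0.0099), np.float64(0.0049), 0], [0, np.float64(-0.0105), np.float64(0.0063), 0], [0, np.float64(-0.0099), np.float64(0.0072), 0], [0, np.float64(-0.0093), np.float64(0.0081), 0], [0, np.float64(-0.0085), np.float64(0.0088), 0], [0, np.float64(-0.0077), np.float64(0.0095), 0], [0, np.float64(-0.0069), np.float64(0.0102), 0], [0, np.float64(-0.006), np.float64(0.0107), 0], [0, np.float64(-0.005), np.float64(0.0112), 0], [0, np.float64(-0.004), np.float64(0.0116), 0], [0, np.float64(-0.003), np.float64(0.0119), 0], [0, np.float64(-0.0019), np.float64(0.0121), 0], [0, np.float64(-0.0009), np.float64(0.0123), 0], [0, np.float64(0.0002), np.float64(0.0123), 0], [0, np.float64(0.0013), np.float64(0.0122), 0], [0, np.float64(0.0023), np.float64(0.0121), 0], [0, np.float64(0.0026), np.float64(0.0095), 0], [0, np.float64(0.0024), np.float64(0.007), 0], [0, np.float64(0.0018), np.float64(0.0046), 0], [0, np.float64(0.001), np.float64(0.0023), 0],
```

Request:
move_arm --moves '[[[0, -0.0035, 0.0011, 0], [0, -0.0058, 0.002, 0], [0, -0.008, 0.0033, 0], [0, -0.0099, 0.0049, 0], [0, -0.0105, 0.0063, 0], [0, -0.0099, 0.0072, 0], [0, -0.0093, 0.0081, 0], [0, -0.0085, 0.0088, 0], [0, -0.0077, 0.0095, 0], [0, -0.0069, 0.0102, 0], [0, -0.006, 0.0107, 0], [0, -0.005, 0.0112, 0]]]'

```text
t: 11.35
ee_pos: [525.4, -142.0, 281.3]
orientation: [[0.079, -0.003, 0.997], [-0.997, -0.003, 0.079], [0.003, -1.0, -0.003]]
ft_force: [-9.4, -6.8, 11.6]
grip_width: 8.3
```

Run:
```python
from h import *
o=snap("side","s9",(230,140,430,370),2.6); print(o['t'],o['ee_pos'],head(o),o['ft_force'],o['moment'],o['grip_width'])
```

```text
11.35 [ 525.36 -142.    281.31] 4.534530003144929 [-9.38 -6.76 11.58] [-1.2   2.24 -0.18] 8.317809771834908
```

View pics/s9.png

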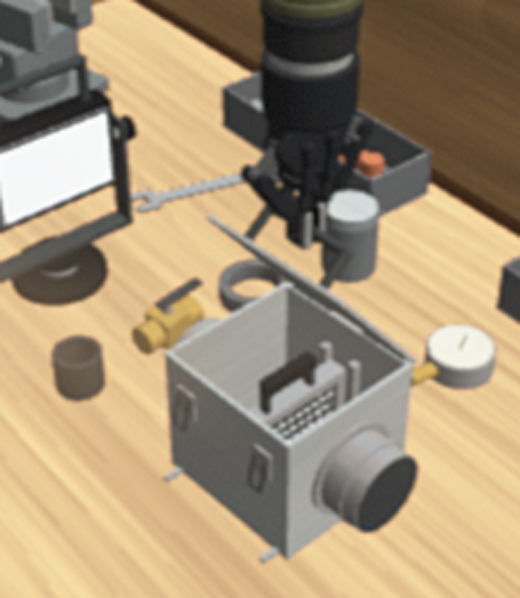

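Request:
move_arm --moves '[[[0, -0.004, 0.0116, 0], [0, -0.003, 0.0119, 0], [0, -0.0019, 0.0121, 0], [0, -0.0009, 0.0123, 0], [0, 0.0002, 0.0123, 0], [0, 0.0013, 0.0122, 0], [0, 0.0023, 0.0121, 0], [0, 0.0026, 0.0095, 0], [0, 0.0024, 0.007, 0], [0, 0.0018, 0.0046, 0], [0, 0.001, 0.0023, 0], [0, 0, 0, 0]]]'

```text
t: 12.6
ee_pos: [635.2, -133.7, 278.3]
orientation: [[0.079, 0.0, 0.997], [-0.997, -0.003, 0.079], [0.003, -1.0, 0.0]]
ft_force: [1.2, -6.2, -0.2]
grip_width: 7.8
```

Run:
```python
from h import *
o=snap("side","s10",(230,140,430,370),2.6); print(o['t'],o['ee_pos'],head(o),o['ft_force'],o['moment'],o['grip_width'])
o=snap("scene","c10",(200,100,400,320),2.7)
```

```text
12.6 [ 635.15 -133.75  278.26] 4.538992179733725 [ 1.15 -6.2  -0.16] [-1.52 -0.01 -0.15] 7.844200678232225
```

View pics/s10.png

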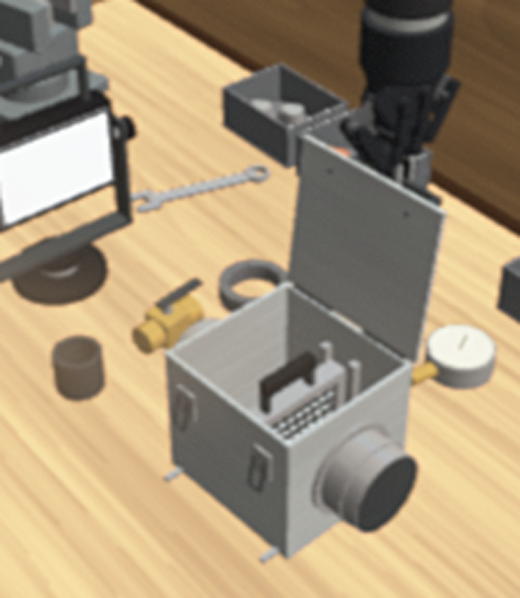

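View pics/c10.png

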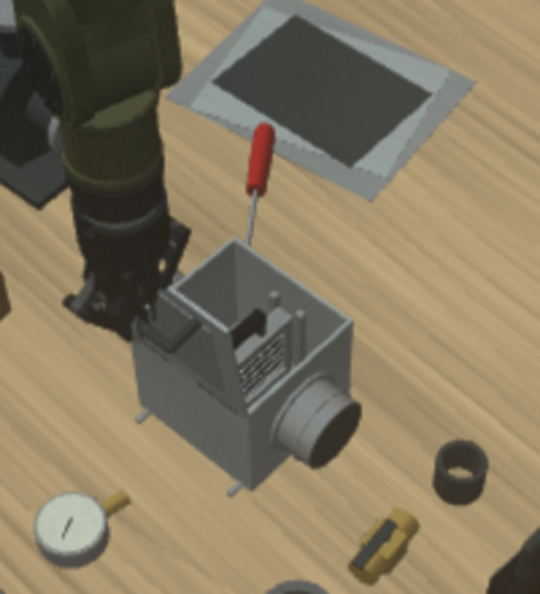

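Request:
move_arm --moves '[[[0, 0, 0, 0], [0, 0, 0, 0], [0, 0, 0, 0], [0, -0.015, 0, 0], [0, -0.03, 0, 0], [0, -0.035, 0, 0], [0, -0.03, 0, 0], [0, -0.01, 0, 0]]]' --fingers 0.5

```text
t: 13.5
ee_pos: [635.5, -131.9, 400.8]
orientation: [[0.081, 0.005, 0.997], [-0.997, -0.0, 0.081], [0.001, -1.0, 0.005]]
ft_force: [-0.1, 0.1, -0.5]
grip_width: 21.0
```

Run:
```python
from h import *
o=robot.get_obs(); print(o['t'],o['ee_pos'],head(o),o['ft_force'])
print(np.array(rows(o['ee_pos'],head(o),[505,-142,350],94.4,12)).tolist())
```

```text
13.5 [ 635.47 -131.91  400.81] 4.625676854613518 [-0.1   0.09 -0.54]
[[-0.0, 0.0042, -0.0109, -7.5], [-0.0015, 0.0042, -0.0108, -7.5], [-0.0029, 0.0042, -0.0105, -7.5], [-0.0042, 0.0042, -0.0101, -7.5], [-0.0055, 0.0042, -0.0094, -7.5], [-0.0067, 0.0042, -0.0086, -7.5], [-0.0077, 0.0042, -0.0077, -7.5], [-0.0087, 0.0042, -0.0066, -7.5], [-0.0094, 0.0042, -0.0054, -7.5], [-0.0101, 0.0042, -0.0042, -7.5], [-0.0105, 0.0042, -0.0028, -7.5], [-0.0108, 0.0042, -0.0014, -7.5]]
```

Request:
move_arm --moves '[[[0, 0.004, -0.011, -7.5], [-0.0015, 0.004, -0.011, -7.5], [-0.003, 0.004, -0.0105, -7.5], [-0.004, 0.004, -0.01, -7.5], [-0.0055, 0.004, -0.0095, -7.5], [-0.0067, 0.004, -0.0086, -7.5], [-0.0077, 0.004, -0.0077, -7.5], [-0.0087, 0.004, -0.0066, -7.5], [-0.0094, 0.004, -0.0054, -7.5], [-0.01, 0.004, -0.004, -7.5], [-0.0105, 0.004, -0.003, -7.5], [-0.011, 0.005, -0.0015, -7.5]]]' --fingers -0.3

```text
t: 14.7
ee_pos: [503.3, -142.2, 347.0]
orientation: [[0.996, -0.001, -0.086], [0.086, 0.001, 0.996], [-0.001, -1.0, 0.001]]
ft_force: [-0.2, 0.6, -0.3]
grip_width: 55.6
```

Request:
move_arm --moves '[[[0, 0, 0, 0], [0, 0, 0, 0]]]'

```text
t: 14.9
ee_pos: [504.0, -142.3, 347.7]
orientation: [[0.997, -0.0, -0.077], [0.077, 0.0, 0.997], [-0.0, -1.0, 0.0]]
ft_force: [0.5, -0.2, -0.7]
grip_width: 55.7
```

Run:
```python
from h import *
o=snap("wrist","w11"); print(o['t'],o['ee_pos'],head(o),o['grip_width'])
w=cam("wrist",o)
f=lambda bx,by:(505+bx*.997-by*.077,-142+bx*.077+by*.997)
for b in((-30,0),(30,0),(0,0)): print(proj(w,(*f(*b),128)))
for b in((-75,80),(75,80),(-75,-80)): print("rim",proj(w,(*f(*b),140)))
```

```text
14.9 [ 504.01 -142.33  347.71] 94.42647037111448 55.730944032024624
[314.74 179.02]
[314.78 251.12]
[314.76 215.99]
rim [423.32 119.86]
rim [410.03 306.49]
rim [205.95 119.78]
```

View pics/w11.png

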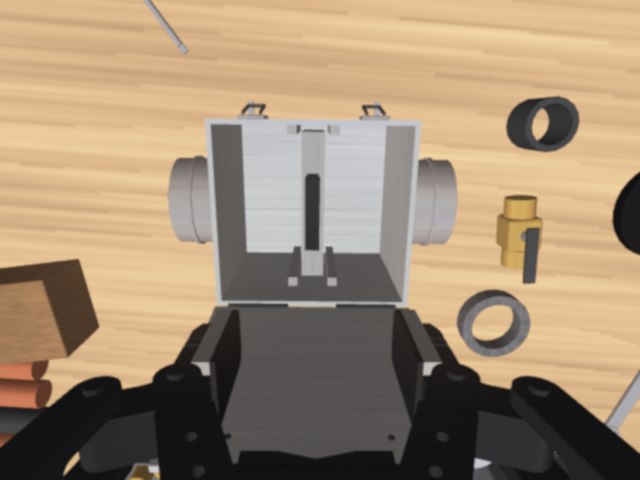

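Request:
move_arm --moves '[[[0, 0.02, -0.001, 0], [0, 0.04, 0, 0], [0, 0.04, 0, 0], [0, 0.035, 0, 0], [0, 0.03, 0, 0], [0, 0.02, 0, 0], [0, 0.015, 0, 0], [0, 0, 0, 0], [0, 0, 0, 0]]]'

```text
t: 15.85
ee_pos: [504.6, -143.5, 148.2]
orientation: [[0.997, -0.0, -0.079], [0.079, 0.0, 0.997], [-0.0, -1.0, 0.0]]
ft_force: [-0.1, -0.8, -0.0]
grip_width: 55.7
```

Run:
```python
from h import *
o=snap("wrist","w12"); print(o['t'],o['ee_pos'],head(o),o['grip_width'],o['ft_force'])
```

```text
15.85 [ 504.61 -143.48  148.22] 94.5522081134579 55.6537974390319 [-0.15 -0.76 -0.01]
```

View pics/w12.png

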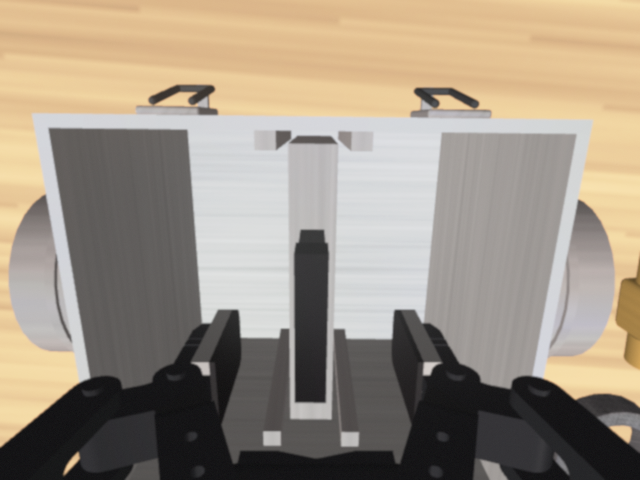

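Request:
move_arm --moves '[[[0, 0.015, -0.0015, 0], [0, 0.006, 0, 0], [0, 0, 0, 0]]]'

```text
t: 16.2
ee_pos: [504.1, -145.0, 127.0]
orientation: [[0.997, -0.0, -0.08], [0.08, 0.0, 0.997], [-0.0, -1.0, 0.0]]
ft_force: [0.2, 0.2, 0.3]
grip_width: 55.6
```

Request:
move_arm --moves '[[[0, 0, 0, 0], [0, 0, 0, 0], [0, 0, 0, 0], [0, 0, 0, 0], [0, 0, 0, 0], [0, 0, 0, 0]]]' --fingers 1 --grip_force 60

```text
t: 16.8
ee_pos: [504.8, -145.3, 127.8]
orientation: [[0.997, 0.001, -0.08], [0.08, -0.001, 0.997], [0.001, -1.0, -0.001]]
ft_force: [-0.3, -0.4, 6.7]
grip_width: 10.8
```

Request:
move_arm --moves '[[[0, -0.005, 0, 0], [0, -0.01, 0, 0], [0, -0.015, 0, 0], [0, -0.02, 0, 0], [0, -0.02, 0, 0], [0, -0.02, 0, 0], [0, -0.02, 0, 0], [0, -0.02, 0, 0], [0, -0.02, 0, 0], [0, -0.02, 0, 0], [0, -0.01, 0, 0], [0, 0, 0, 0]]]'

```text
t: 18.0
ee_pos: [504.8, -145.2, 308.5]
orientation: [[0.997, 0.002, -0.08], [0.08, -0.001, 0.997], [0.002, -1.0, -0.001]]
ft_force: [0.7, 0.1, -2.1]
grip_width: 11.0
```

Run:
```python
from h import *
o=snap("wrist","w13"); print(o['t'],o['ee_pos'],head(o),o['grip_width'],o['ft_force'],o['moment'])
snap("side","s13",(180,90,430,350),2.3)
```

```text
18.0 [ 504.85 -145.22  308.53] 94.5994558445232 10.98261628786389 [ 0.73  0.15 -2.13] [ 0.03 -0.01 -0.02]
```

View pics/w13.png

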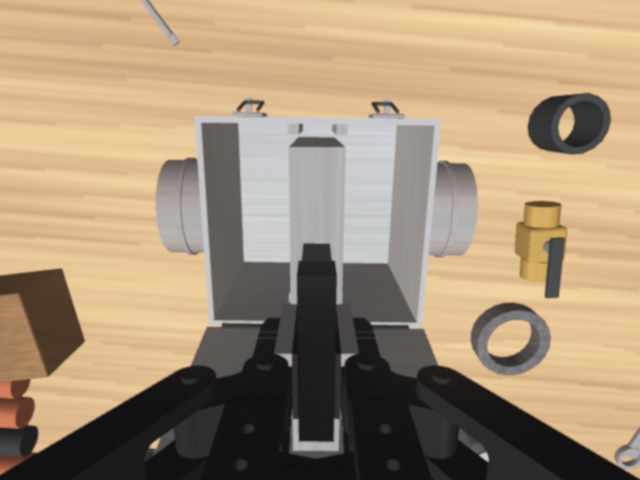

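View pics/s13.png

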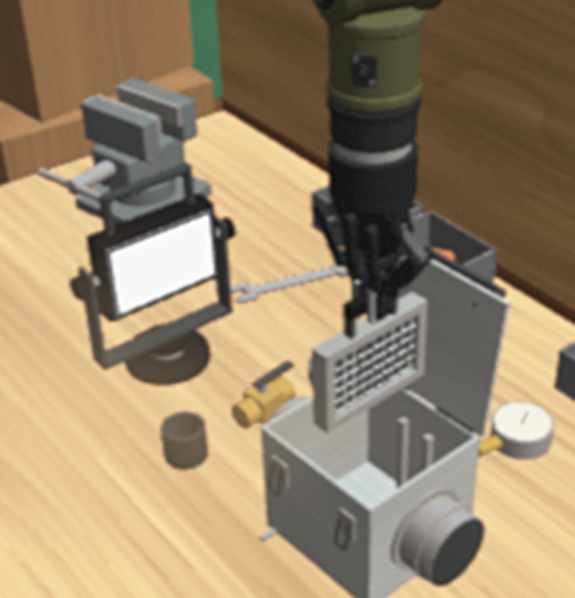

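Run:
```python
from h import *
o=robot.get_obs(); w=cam("wrist",o)
R=np.array(o['orientation']);p=np.array(o['ee_pos'])
for t in((-30,-.2,6),(-30,-.2,-6),(-65,33.8,10),(-65,33.8,-10),(65,33.8,10),(65,33.8,-10),(-65,123.8,0)): print(t,proj(w,p+R@np.array(t)))
a=cv2.imread("pics/w13_raw.png")[110:470,240:400]
cv2.imwrite("pics/w13z.png",cv2.resize(a,None,fx=1.66,fy=1.66,interpolation=cv2.INTER_CUBIC))
# light from side image: glass corners
a=cv2.imread("pics/s13_raw.png")[150:265,205:295]
cv2.imwrite("pics/s13l.png",cv2.resize(a,None,fx=5,fy=5,interpolation=cv2.INTER_CUBIC))
```

```text
(-30, -0.2, 6) [333.57 276.1 ]
(-30, -0.2, -6) [292.86 276.12]
(-65, 33.8, 10) [342.27 147.03]
(-65, 33.8, -10) [284.75 147.02]
(65, 33.8, 10) [336.83 451.95]
(65, 33.8, -10) [291.11 451.99]
(-65, 123.8, 0) [314.18 136.82]
```

View pics/w13z.png

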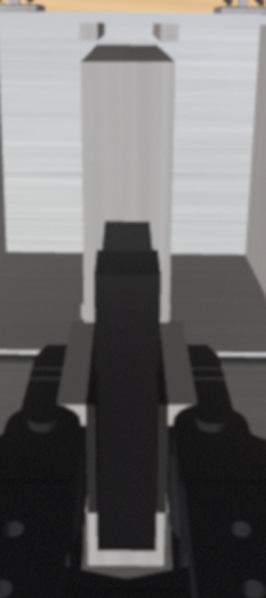

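View pics/s13l.png

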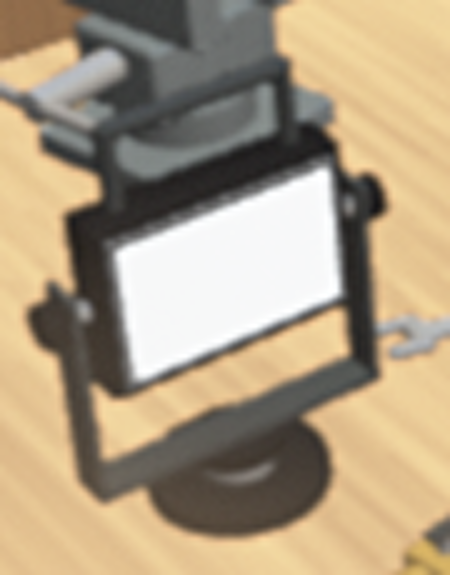

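Request:
move_arm --moves '[[[0, 0, 0.01, 0.6], [0, 0, 0.02, 0.6], [0.001, 0, 0.028, 0.6], [0.001, 0, 0.03, 0.6], [0.001, 0, 0.03, 0.6], [0.001, 0, 0.03, 0.6], [0.001, 0, 0.03, 0], [0.001, 0.01, 0.028, 0], [0.001, 0.015, 0.022, 0], [0, 0.015, 0.013, 0], [0, 0.015, 0.005, 0], [0, 0.01, 0, 0]]]'

```text
t: 19.3
ee_pos: [500.7, 102.1, 240.0]
orientation: [[1.0, -0.003, -0.019], [0.019, -0.0, 1.0], [-0.003, -1.0, -0.0]]
ft_force: [-0.9, -0.2, -1.2]
grip_width: 11.0
```

Request:
move_arm --moves '[[[0, 0.006, 0, 0], [0, 0, 0, 0], [0, 0, 0, 0]]]'

```text
t: 19.6
ee_pos: [502.3, 100.6, 236.4]
orientation: [[1.0, 0.0, -0.017], [0.017, 0.0, 1.0], [0.0, -1.0, 0.0]]
ft_force: [0.1, -0.3, -2.5]
grip_width: 10.7
```

Run:
```python
from h import *
o=snap("wrist","w14"); print(o['t'],o['ee_pos'],head(o),o['grip_width'],o['ft_force'],o['moment'])
snap("side","s14",(190,100,430,350),2.3); snap("scene","c14",(200,100,460,390),2)
```

```text
19.6 [502.34 100.64 236.36] 90.957824555079 10.704480375732114 [ 0.11 -0.29 -2.46] [0.01 0.03 0.03]
```

View pics/w14.png

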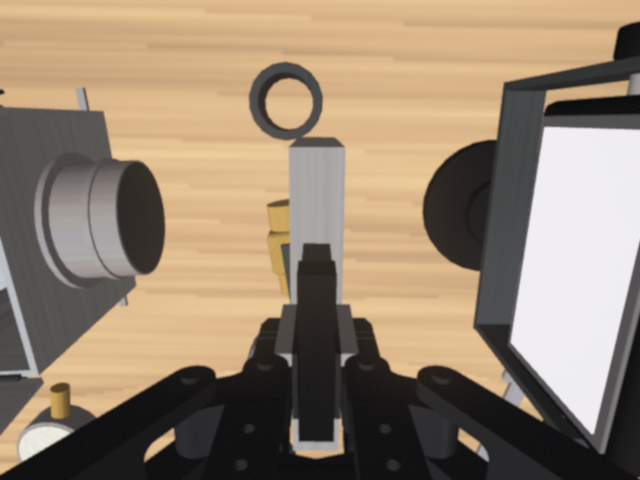

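View pics/s14.png

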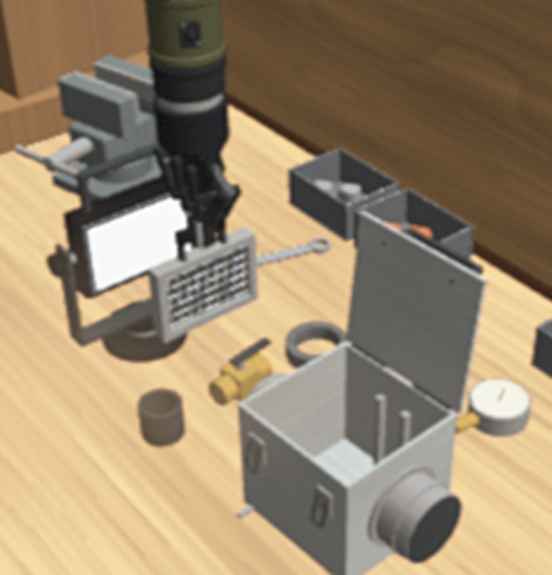

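View pics/c14.png

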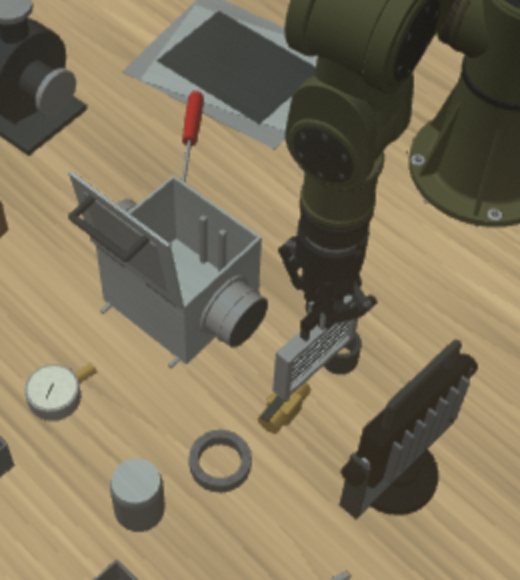

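Run:
```python
from h import *
a=cv2.imread("pics/w14_raw.png")
g=cv2.cvtColor(a,cv2.COLOR_BGR2HSV); m=((g[...,2]>225)&(g[...,1]<20)).astype(np.uint8)*255
m[:, :450]=0
cs,_=cv2.findContours(m,cv2.RETR_EXTERNAL,cv2.CHAIN_APPROX_NONE); c=max(cs,key=cv2.contourArea)
ap=cv2.approxPolyDP(c,6,True)[:,0]; print(ap.tolist())
o=robot.get_obs()
K,E,_=w=cam("wrist",o)
for p in ap:
    oo,d=ray(w,p); X=oo+d*(226-oo[1])/d[1]; print(p,X)
s=cam("side"); b=cv2.imread("pics/s13_raw.png"); g=cv2.cvtColor(b,cv2.COLOR_BGR2HSV); m=((g[...,2]>225)&(g[...,1]<20)).astype(np.uint8)*255
m[:150]=0;m[265:]=0;m[:,:205]=0;m[:,295:]=0
cs,_=cv2.findContours(m,cv2.RETR_EXTERNAL,cv2.CHAIN_APPROX_NONE); c=max(cs,key=cv2.contourArea)
ap=cv2.approxPolyDP(c,3,True)[:,0]
for p in ap:
    oo,d=ray(s,p); X=oo+d*(226-oo[1])/d[1]; print("side",p,X)
for X in[(502.3-65,100.6,112),(502.3+65,100.6,112)]: print(proj(s,X))
```

```text
[[545, 128], [512, 342], [592, 432], [639, 238], [639, 131]]
[545 128] [430.96 226.   113.56]
[512 342] [560.33 226.   117.38]
[592 432] [560.04 226.   197.42]
[639 238] [470.24 226.   196.56]
[639 131] [430.7  226.   183.58]
side [269 184] [557.37 226.   195.14]
side [229 200] [432.28 226.   193.85]
side [232 224] [430.76 226.   117.55]
side [272 208] [560.3  226.   115.34]
[259.12 246.83]
[300.08 228.18]
```

Request:
move_arm --moves '[[[-0.0028, 0.0024, 0.002, 0], [0, 0, 0, 0], [0, 0, 0, 0]]]'

```text
t: 20.05
ee_pos: [499.3, 102.9, 233.7]
orientation: [[1.0, 0.0, -0.018], [0.018, -0.0, 1.0], [0.0, -1.0, -0.0]]
ft_force: [-0.6, -0.2, -2.5]
grip_width: 10.9
```

Run:
```python
from h import *
from workcell import sign_off
o=snap("wrist","w15"); print(o['t'],o['ee_pos'],head(o),o['grip_width'],o['ft_force'],o['moment'],o['qvel'])
snap("side","s15",(190,100,430,350),2.3)
```

```text
20.05 [499.26 102.92 233.71] 91.00532301066964 10.937532978564056 [-0.57 -0.16 -2.49] [-0.01  0.06 -0.02] [-0.04  0.    0.14 -0.07 -0.    0.1 ]
```

View pics/w15.png

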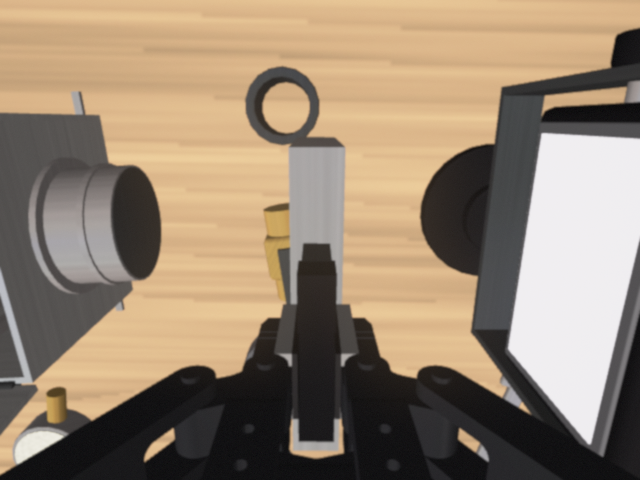

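The wrist picture shows the filter hanging square (columns 290–344, front edge at row 147) between the collar and the lit glass. It is clear of both and the arm is at rest.

```bash
python3 -c "
from workcell import sign_off; print(sign_off())"
```

```text
the job is handed in; nothing more can be done
None
```

The filter is held upright in front of the lit work light, still in the gripper, and I handed the job in at about 20 s of the 72 s allowed.

**What I did**
- **Light:** I gripped its handle and tilted the head upright from about 20° nodding down. I then swivelled it about 142° anticlockwise so it points at the box, and let go.
- **Flap:** I opened it to about 97° by its handle and released it; it stayed standing.
- **Filter:** I drew it straight up out of the box and carried it in front of the light.

**What the last checks showed**
- **Beam direction:** it points at about -89.0°. The line from the light's foot to the box is about -88.8 to -89°, and the glass corners in the wrist picture agree with -89°.
- **Filter position:** it is square to the beam to within a fraction of a degree. Its centre is about 123 mm from the glass and about 155 mm above the bench; the glass middle measured about 156 mm.
- **Contact:** the force readings show only the filter's weight, about 2.5 N. The pictures show it clear of the light and the box. The loose things look untouched, though I only compared them by eye.

**Where measurements disagreed**
- The side and wrist cameras differ by about 6 mm on the box's y position. This lies along the beam, so it hardly affects the aim.
- The middle of the beam in x came out at 495.5 mm from the glass corners and 497 mm from the foot. The filter may therefore sit 1–3 mm off centre sideways.
- The filter grip's near end looked about 5 mm off its predicted place. The frame's own edges matched within about 1 mm, so I went by those.

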